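Load the bearing tray and hold it over the turntable

TASK

Pick the loose steel ball out of the parts crate and set it in the empty pocket of the wooden bearing tray while the tray stands on the bench. Then lift the tray by its upright grip, carry it without tipping it, so that neither ball leaves its pocket, and hold it still and level, centred about 10 cm above the round turntable base, for a colleague to take the balls from. Finish while still holding it there, do not put it down, and leave the tape measure, the tin and the tools around alone.

Things in the scene. Friction and masses are not known exactly. Their poses are not given: they have to be found in the camera images.
- crate: open plywood crate, 230 x 160 x 45 mm high, walls and floor 6 mm, fixed to the bench, turned a little from start to start; origin under the centre of its floor on the bench, x along its 230 mm side, y along its 160 mm side. Two cabinet hinges and a dowel lie at its two x ends; the loose ball lies near the middle, so fingers that close along the crate's y have room
- ball_spare_center (a point): centre of the loose steel ball, 36 mm diameter, about 180 g, the only ball in the crate; it lies on the crate's floor and can roll
- tray: loose wooden bearing tray, a board 200 x 70 x 12 mm, about 300 g, with a round pocket near each end and an upright grip in the middle; origin under its centre, x along its 200 mm side towards the empty pocket, z up; it can stand at any yaw
- pocket_empty (a point): centre of the floor of the tray's empty pocket, at x = +65 mm, 6 mm above the tray's underside; the pocket is round, 46 mm wide and 6 mm deep, flat-floored, so that a ball has 5 mm play to each side
- pocket_full (a point): centre of the floor of the tray's other pocket, at x = -65 mm, same size; a ball lies in it from the start
- pocket_empty_seat (a point): where the centre of a ball lies when it is centred in the empty pocket: 18 mm above the pocket's floor
- pocket_full_seat (a point): where the centre of a ball lies when it is centred in the other pocket: 18 mm above the pocket's floor
- ball_seated_center (a point): centre of the second steel ball, 36 mm diameter, that lies loose in the tray's other pocket from the start
- tray_grip (a point): place to grip the tray's upright grip: a dark wooden plate on the tray's middle, 30 mm along the tray's x and 12 mm thick along the tray's y, top 80 mm above the tray's underside; this point lies 67 mm above the underside, on the plate's middle. Balls in the pockets reach up to 42 mm
- turntable: round turntable base fixed on the bench, plywood disc 170 mm wide and 14 mm high with two concentric steel rings up to 24 mm; origin under its centre on the bench
- tape_measure: tape measure, 38 x 80 x 66 mm, bystander on the bench; origin under its centre
- wax_tin: flat round tin, 68 mm wide, 25 mm high, bystander; origin under its centre
- chisel: chisel with a wooden handle, 272 mm long, 32 mm high, bystander; origin under its middle

How it is judged:
By the outcome, as a careful person would: the job done as asked, in the order asked, and still so for the second after the job is handed in, while the arm keeps its last pose, push and grip.
It also fails if it takes over 61 s, if anything falls off the work surface, if the arm or the gripper's body presses on something with over 40 N, if the wrist force passes 120 N, or if a joint passes its speed limit or range.

ROBOT

A 7-joint arm with a two-finger parallel gripper is mounted at the origin on a cart in front of the work surface, level with it; the furniture and walls round the work are solid. World frame = base frame: x ahead of the robot, y to its left, z up, the work surface at z = 0. Lengths are in m, angles in rad, forces in N, time in s.
With the tool pointing down it reaches from about 0.35 to 0.9 m from the base axis. Payload 7.2 kg.
Tool frame: the origin (TCP) lies midway between the tips of the shut fingers; the grasp point (between the pads) lies 19 mm behind it; z points along the fingers, y is the line along which they close (so a half turn about z gives the same grasp; the last joint's range is limited). The gripper opens to 88 mm and grips with 3 to 60 N. Pads are 20 mm wide; open, the fingers measure 115 mm over their backs; the gripper's body (75 mm by 178 mm) begins 61 mm behind the grasp point.
Start: joints at [1.093, 0.411, -0.013, 1.596, 0.006, 1.134, -0.082], TCP at [0.249, -0.573, 0.223] pointing down, gripper open.
Joint ranges: [-2.95, 2.95], [-0.29, 1.99], [-1.47, 1.44], [0.14, 2.54], [-1.03, 4.17], [0.13, 1.85], [-2.86, 2.86]. Speed limits (rad/s): [2.39, 2.39, 3.01, 3.01, 3.14, 3.14, 3.14].

INTERFACE

Orientations are given as a unit quaternion [w, x, y, z].
In Python, from workcell import sense, capture, job_done gives the robot as it stands.
- The arm moves only by the shell command python3 -m inch 'ROWS' [FORCE]. ROWS is JSON, a list of rows, each an object with "gripper": the opening in per cent of the stroke, from 0 (shut) to 100 (fully open); "linear": the shift along the tool's x, y, z in mm, a list of three; "yaw": the turn about the tool's z in rad. In form: [{"gripper": gripper, "linear": [dx, dy, dz], "yaw": yaw}, ...]. A call has 1 to 20 rows; each row is the pose to reach, as a shift and turn from the pose commanded when the call began, along the tool's axes at that moment; what a row does not reach only later rows make up. A row lasts 1/10 s, in which the tool goes at most 50 mm and 8.59 degrees, less where a joint would pass 70% of its speed; a pose out of reach is approached as far as the arm can. A call with a gripper value outside its range is refused whole. The fingers move at their own pace and stop on an object; FORCE is the grip in N (left out, the last holds). Time passes only in rows, so rows that repeat a pose let the fingers close. It gives the time, the measured TCP pose, the force, the opening and the grip force at its end, in the units of the state.
- sense(): the state, without advancing time (a new reading comes with each control period).
- capture(name): name is "scene" or "top" or "wrist"; returns a dict with "color" (420x560x3 uint8, blue, green, red), "camera_matrix" (3x3 intrinsics, pixels), "extrinsics" (4x4, takes a point from world to camera coordinates). Camera axes: x right, y down, z forward; pixel columns grow to the right and rows downward; lengths in m; the calibration is good to about 2 mm. A picture is of the moment at which its call begins. There is no depth.
- job_done(): hands the job in; it is judged then, once.
The state is a dict: "clock": time; "joint_positions": joint angles; "qvel": joint speeds; "joint_torque": joint torques, N m; "tcp_pos": TCP position; "tcp_rot": TCP orientation; "force": force on the tool from outside, world axes, zero at the start; "moment": the same for the moment, N m; "grip_width": finger opening in m; "grasp_force": force on a finger pad.
Only numpy, scipy, OpenCV 4.12 (cv2) and the standard library are available. Lean on these libraries where they do the work, as an engineer would, in place of code of your own. Each camera call takes 0.05 s, during which the arm holds its last target. There are 200 camera calls.

## Working session

There is one attempt and no reset: what is moved stays moved. The work goes in short steps, Python scripts to look and compute and a shell command to move; the robot and the scene stay as the last step left them, time stands still between calls to the robot, and variables do not carry over. Pictures are saved under pics/ and viewed, at most 13 in all, crops included, and the job is handed in when it is done.

```bash
mkdir -p pics; ls
python3 - <<'E'
from workcell import sense,capture
import cv2,numpy as np
for n in("scene","top"):
    c=capture(n);cv2.imwrite(f"pics/{n}0.png",c["color"]);print(n,c["camera_matrix"].round(1).tolist(),c["extrinsics"].round(3).tolist())
s=sense();print(s)
E
```

```text
pics
scene [[385.3, 0.0, 280.0], [0.0, 385.3, 207.8], [0.0, 0.0, 1.0]] [[0.524, -0.852, -0.003, -0.216], [-0.751, -0.46, -0.474, 0.516], [0.402, 0.251, -0.881, 1.02], [0.0, 0.0, 0.0, 1.0]]
top [[504.7, 0.0, 279.0], [0.0, 504.7, 214.8], [0.0, 0.0, 1.0]] [[0.004, -1.0, 0.004, 0.1], [-0.998, -0.004, -0.061, 0.583], [0.061, -0.004, -0.998, 1.489], [0.0, 0.0, 0.0, 1.0]]
{'clock': 0.1, 'joint_positions': array([ 1.09276224,  0.41181037, -0.01268514,  1.59696876,  0.00560448,
        1.13428117, -0.08219849]), 'qvel': array([ 9.36879353e-04, -1.24295789e-03, -1.04388885e-03, -3.06125218e-03,
       -1.10381006e-04,  3.42178619e-05, -2.65877224e-04]), 'joint_torque': array([ 1.26432267e-03, -5.89098322e+01,  6.42894264e-01, -2.91709650e+01,
       -5.38919948e-02,  1.45239366e-02,  7.38932158e-06]), 'tcp_pos': array([ 0.24880282, -0.57284648,  0.22189581]), 'tcp_rot': array([-6.86992095e-04,  9.79077310e-01,  2.03487367e-01, -2.01909910e-04]), 'force': array([-0.34794009, -0.03713777,  0.25019254]), 'moment': array([ 0.05314895, -0.01785688, -0.01724518]), 'grasp_force': 0.0, 'grip_width': 0.08835796962443249}
```

View pics/top0.png

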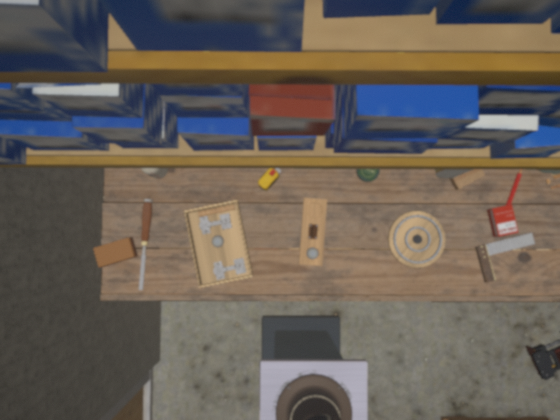

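View pics/scene0.png

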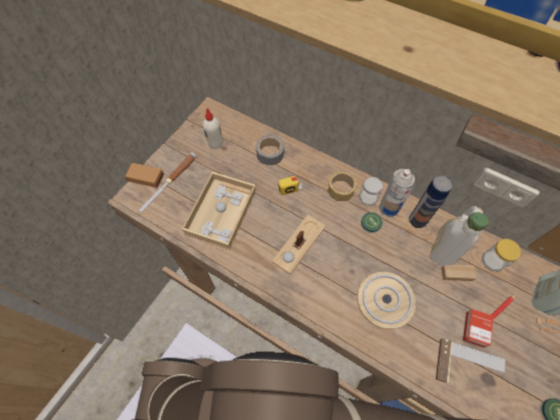

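The top view shows the crate around (218,242) with the ball at (217,241). The tray is at (313,232), with its seated ball at (312,253) and the empty pocket at about (314,210). The turntable is at (417,239). The scene view agrees: loose ball (221,207), tray ball (288,257), turntable (387,299).

```bash
cat > h.py <<'E'
import numpy as np,cv2
from scipy.spatial.transform import Rotation as R
from workcell import sense,capture
def ray(c,uv,z):
    E=c["extrinsics"];K=c["camera_matrix"]
    d=E[:3,:3].T@np.linalg.solve(K,[uv[0],uv[1],1.]);o=-E[:3,:3].T@E[:3,3]
    return (o+d*(z-o[2])/d[2])
def proj(c,p):
    q=c["camera_matrix"]@(c["extrinsics"]@np.append(p,1))[:3];return q[:2]/q[2]
def tool(s,target,yawdir=None):
    q=s["tcp_rot"];M=R.from_quat([q[1],q[2],q[3],q[0]]).as_matrix()
    d=M.T@(np.array(target)-s["tcp_pos"])*1000
    y=None
    if yawdir is not None: # desired direction (world) of tool y axis, mod pi
        v=M.T@np.array([np.cos(yawdir),np.sin(yawdir),0]); y=np.arctan2(-v[0],v[1]); y=(y+np.pi/2)%np.pi-np.pi/2
    return d.round(1),y
E
python3 - <<'E'
from h import *
t=capture("top");s=capture("scene");st=sense()
for n,a,b,z in(("spare",(217,241),(221,207),.024),("seated",(312,253),(288,257),.024),("turn",(417,239),(387,299),.024)):
    print(n,ray(t,a,z).round(3),ray(s,b,z).round(3))
# crate rim/tray outlines: contours by brightness
for a,z in(((185,210),.045),((238,201),.045),((251,276),.045),((197,287),.045),((303,198),.012),((327,198),.012),((326,265),.012),((301,264),.012),((313,225),.08)):print(a,ray(t,a,z).round(3))
sp=ray(t,(217,241),.024);print(tool(st,[sp[0],sp[1],.25],np.pi/2))
a=t["color"][185:305,150:350];print(cv2.imwrite("pics/cr.png",cv2.resize(a,(800,480),interpolation=cv2.INTER_CUBIC)))
E
```

```text
spare [0.504 0.286 0.024] [0.502 0.284 0.024]
seated [0.47  0.005 0.024] [0.467 0.005 0.024]
turn [ 0.512 -0.307  0.024] [ 0.506 -0.309  0.024]
(185, 210) [0.594 0.378 0.045]
(238, 201) [0.621 0.223 0.045]
(251, 276) [0.403 0.184 0.045]
(197, 287) [0.37  0.34  0.045]
(303, 198) [0.634 0.031 0.012]
(327, 198) [ 0.634 -0.041  0.012]
(326, 265) [ 0.434 -0.038  0.012]
(301, 264) [0.437 0.037 0.012]
(313, 225) [0.55  0.006 0.08 ]
(array([ 576.2, -686.3,  -27.2]), np.float64(0.4098065613971471))
True
```

View pics/cr.png

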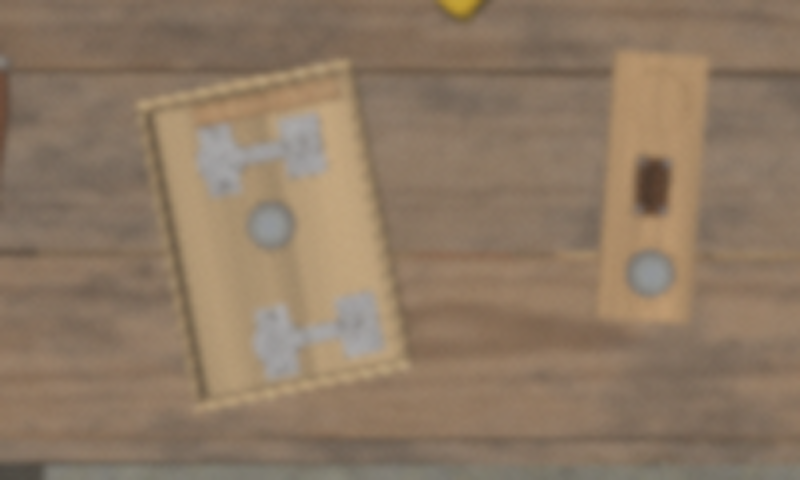

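The two views agree to about 5 mm. The crate is turned about 0.17 rad, and the tray's x points along world +x at about -0.03 rad. Next I move above the crate.

```bash
python3 -m inch '[{"gripper":100,"linear":[45,-54,0],"yaw":0.02},{"gripper":100,"linear":[90,-107,0],"yaw":0.04},{"gripper":100,"linear":[135,-161,0],"yaw":0.06},{"gripper":100,"linear":[180,-214,0],"yaw":0.08},{"gripper":100,"linear":[225,-268,0],"yaw":0.1},{"gripper":100,"linear":[270,-322,0],"yaw":0.12},{"gripper":100,"linear":[315,-375,0],"yaw":0.14},{"gripper":100,"linear":[360,-429,0],"yaw":0.16},{"gripper":100,"linear":[405,-482,0],"yaw":0.18},{"gripper":100,"linear":[450,-536,0],"yaw":0.2},{"gripper":100,"linear":[495,-590,0],"yaw":0.22},{"gripper":100,"linear":[540,-643,0],"yaw":0.238},{"gripper":100,"linear":[576,-686,0],"yaw":0.238},{"gripper":100,"linear":[576,-686,0],"yaw":0.238},{"gripper":100,"linear":[576,-686,0],"yaw":0.238},{"gripper":100,"linear":[576,-686,0],"yaw":0.238},{"gripper":100,"linear":[576,-686,0],"yaw":0.238},{"gripper":100,"linear":[576,-686,0],"yaw":0.238}]' | tail -c 600
python3 - <<'E'
from h import *
w=capture("wrist");cv2.imwrite("pics/w1.png",w["color"])
st=sense();print(st["clock"],st["tcp_pos"],st["tcp_rot"],proj(w,[.504,.286,.024]))
E
```

```text
clock: 2.0
tcp_pos: [0.5043, 0.2876, 0.2224]
tcp_rot: [-0.0, 0.996, 0.086, -0.0]
force: [0.4, -0.8, 0.2]
grip_width: 0.088
grasp_force: 0.0
2.05 [0.5040773  0.29545631 0.2223362 ] [-2.95967197e-03  9.96052605e-01  8.87153578e-02  1.83752130e-04] [275.029454   193.02518164]
```

View pics/w1.png

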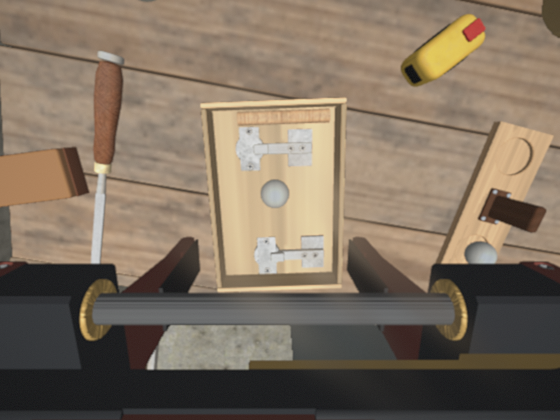

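The wrist view shows the ball at (275,194), where the estimate predicted, with the crate nearly aligned. I'll measure the ball precisely now that the arm has settled.

```bash
cat >> h.py <<'E'
def ball(c,guess,z=.024,pad=30,rr=(8,30)):
    u,v=map(int,proj(c,guess));x0,y0=u-pad,max(v-pad,0)
    g=cv2.cvtColor(c["color"],cv2.COLOR_BGR2GRAY)[y0:v+pad,x0:u+pad]
    k=4;g=cv2.resize(g,None,fx=k,fy=k,interpolation=cv2.INTER_CUBIC)
    h=cv2.HoughCircles(cv2.GaussianBlur(g,(0,0),2),cv2.HOUGH_GRADIENT,1.5,200,param1=120,param2=15,minRadius=rr[0]*k,maxRadius=rr[1]*k)
    a,b,r=h[0,0]/k
    return (a+x0,b+y0,r),ray(c,(a+x0,b+y0),z)
E
python3 - <<'E'
from h import *
for i in range(3):
    w=capture("wrist");st=sense();px,p=ball(w,[.504,.286,.024],rr=(10,18));print(px,p.round(4),st["tcp_pos"].round(4),st["qvel"].round(3).max())
t=capture("top");print(ball(t,[.504,.286,.024],pad=14,rr=(4,9)))
print(tool(st,[p[0],p[1],.015],np.pi/2+.172))
E
```

```text
Traceback (most recent call last):
  File "h.py", line 22, in ball
    a,b,r=h[0,0]/k
          ~^^^^^
TypeError: 'NoneType' object is not subscriptable
```

```bash
cat >> h.py <<'E'
def ball(c,guess,z=.024,pad=26,smax=60):
    u,v=map(int,proj(c,guess));x0,y0=max(u-pad,0),max(v-pad,0)
    s=cv2.cvtColor(c["color"],cv2.COLOR_BGR2HSV)[y0:v+pad,x0:u+pad,1]
    m=(s<smax).astype(np.uint8)
    n,l,st,ce=cv2.connectedComponentsWithStats(cv2.morphologyEx(m,cv2.MORPH_OPEN,np.ones((3,3))))
    i=1+np.argmin(np.hypot(*(ce[1:]-[u-x0,v-y0]).T))
    uv=ce[i]+[x0,y0];return uv.round(1),st[i,2:],ray(c,uv,z)
E
python3 - <<'E'
from h import *
for i in range(3):
    w=capture("wrist");st=sense();a,b,p=ball(w,[.504,.286,.024]);print(a,b,p.round(4),st["tcp_pos"].round(4),abs(st["qvel"]).round(3).max())
t=capture("top");print(ball(t,[.504,.286,.024],pad=14))
print(tool(st,[p[0],p[1],.015],np.pi/2+.172))
E
```

```text
[279.  193.1] [ 29  29 656] [0.5035 0.2866 0.024 ] [0.5031 0.2889 0.2218] 0.052
[275.9 192.5] [ 29  28 652] [0.5035 0.2866 0.024 ] [0.5034 0.2865 0.2218] 0.041
[273.6 192.3] [ 28  29 653] [0.5035 0.2867 0.024 ] [0.5037 0.2849 0.222 ] 0.025
(array([221.6, 234.4]), array([ 28,  23, 293], dtype=int32), array([0.52348437, 0.27272401, 0.024     ]))
(array([  0.4,  -1.9, 207. ]), np.float64(9.101891829388364e-05))
```

```bash
python3 -m inch '[{"gripper":100,"linear":[0,0,25],"yaw":0},{"gripper":100,"linear":[0,0,55],"yaw":0},{"gripper":100,"linear":[0,0,85],"yaw":0},{"gripper":100,"linear":[0,0,115],"yaw":0},{"gripper":100,"linear":[0,0,140],"yaw":0},{"gripper":100,"linear":[0,0,160],"yaw":0},{"gripper":100,"linear":[0,0,175],"yaw":0},{"gripper":100,"linear":[0,0,185],"yaw":0},{"gripper":100,"linear":[0,0,195],"yaw":0},{"gripper":100,"linear":[0,0,202],"yaw":0},{"gripper":100,"linear":[0,0,207],"yaw":0},{"gripper":100,"linear":[0,0,207],"yaw":0},{"gripper":100,"linear":[0,0,207],"yaw":0},{"gripper":100,"linear":[0,0,207],"yaw":0}]'
python3 - <<'E'
from h import *
w=capture("wrist");cv2.imwrite("pics/w2.png",w["color"])
st=sense();print(st["clock"],st["tcp_pos"],tool(st,[.5035,.2866,.014],np.pi/2+.172))
E
```

```text
clock: 3.7
tcp_pos: [0.5043, 0.2857, 0.0161]
tcp_rot: [-0.0, 0.996, 0.086, 0.0]
force: [0.2, 0.6, 0.4]
grip_width: 0.0875
grasp_force: 0.0
3.75 [0.5042316  0.2856204  0.01608914] (array([-0.6, -1.1,  2.1]), np.float64(-0.00021063216817651664))
```

View pics/w2.png

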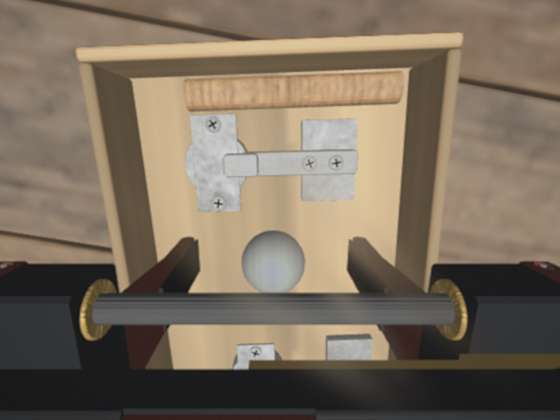

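The ball at (273,262) lies midway between the finger tips. Closing, with the TCP 2 mm lower.

```bash
python3 -m inch '[{"gripper":100,"linear":[-0.5,-1,2],"yaw":0},{"gripper":0,"linear":[-0.5,-1,2],"yaw":0},{"gripper":0,"linear":[-0.5,-1,2],"yaw":0},{"gripper":0,"linear":[-0.5,-1,2],"yaw":0},{"gripper":0,"linear":[-0.5,-1,2],"yaw":0},{"gripper":0,"linear":[-0.5,-1,2],"yaw":0},{"gripper":0,"linear":[-0.5,-1,2],"yaw":0},{"gripper":0,"linear":[-0.5,-1,2],"yaw":0},{"gripper":0,"linear":[-0.5,-1,2],"yaw":0},{"gripper":0,"linear":[-0.5,-1,2],"yaw":0}]' 20
```

```text
clock: 4.75
tcp_pos: [0.5033, 0.2863, 0.0136]
tcp_rot: [0.0, 0.996, 0.086, -0.0]
force: [-0.1, -0.9, -0.0]
grip_width: 0.0349
grasp_force: 20.0
```

Gripped at 35 mm. Lift and measure.

```bash
python3 -m inch '[{"gripper":0,"linear":[0,0,-8],"yaw":0},{"gripper":0,"linear":[0,0,-20],"yaw":0},{"gripper":0,"linear":[0,0,-35],"yaw":0},{"gripper":0,"linear":[0,0,-55],"yaw":0},{"gripper":0,"linear":[0,0,-75],"yaw":0},{"gripper":0,"linear":[0,0,-95],"yaw":0},{"gripper":0,"linear":[0,0,-115],"yaw":0},{"gripper":0,"linear":[0,0,-125],"yaw":0},{"gripper":0,"linear":[0,0,-130],"yaw":0},{"gripper":0,"linear":[0,0,-130],"yaw":0},{"gripper":0,"linear":[0,0,-130],"yaw":0}]'
python3 - <<'E'
from h import *
t=capture("top");c=t["color"]
# tray board: pale wood contour in a crop
x0,y0=285,185;sub=cv2.cvtColor(cv2.resize(c[y0:280,x0:345],None,fx=4,fy=4,interpolation=cv2.INTER_CUBIC),cv2.COLOR_BGR2HSV)
print(sub[40,112],sub[200,112],sub[200,20],sub[60,20])
v=sub[...,2];_,m=cv2.threshold(v,0,255,cv2.THRESH_OTSU)
cn=max(cv2.findContours(m,0,2)[0],key=cv2.contourArea);r=cv2.minAreaRect(cn)
b=cv2.boxPoints(r)/4+[x0,y0];P=np.array([ray(t,q-0.375,.012) for q in b])
print(P.round(4),[np.linalg.norm(P[i]-P[i-1]).round(4) for i in range(4)],P.mean(0).round(4))
_,st,p=ball(t,[.467,.005,.024],pad=12,smax=70);print(_,st,p)
E
```

```text
clock: 5.85
tcp_pos: [0.503, 0.286, 0.143]
tcp_rot: [0.0, 0.996, 0.086, -0.0]
force: [0.5, 0.2, -2.2]
grip_width: 0.0349
grasp_force: 20.0
[ 14  78 147] [ 13 111  85] [ 15  72 146] [ 15  68 135]
[[ 0.4333  0.0483  0.012 ]
 [ 0.6395  0.0325  0.012 ]
 [ 0.634  -0.0418  0.012 ]
 [ 0.4279 -0.0255  0.012 ]] [np.float64(0.0739), np.float64(0.2068), np.float64(0.0745), np.float64(0.2068)] [0.5337 0.0034 0.012 ]
[312.2 253. ] [ 12  11 112] [0.46964776 0.00428121 0.024     ]
```

Run:
```python
from h import *
print(tool(sense(),[.545,0,.17],np.pi/2-.076))
```

```text
(array([ -7.4, 288.9, -27. ]), np.float64(0.2478246336707195))
```

```bash
python3 -m inch '[{"gripper":0,"linear":[0,8,-8],"yaw":0.01},{"gripper":0,"linear":[0,24,-16],"yaw":0.03},{"gripper":0,"linear":[-1,46,-22],"yaw":0.05},{"gripper":0,"linear":[-2,72,-27],"yaw":0.07},{"gripper":0,"linear":[-3,100,-27],"yaw":0.09},{"gripper":0,"linear":[-4,128,-27],"yaw":0.12},{"gripper":0,"linear":[-5,156,-27],"yaw":0.15},{"gripper":0,"linear":[-6,184,-27],"yaw":0.18},{"gripper":0,"linear":[-6,210,-27],"yaw":0.2},{"gripper":0,"linear":[-7,234,-27],"yaw":0.22},{"gripper":0,"linear":[-7,254,-27],"yaw":0.24},{"gripper":0,"linear":[-7,270,-27],"yaw":0.248},{"gripper":0,"linear":[-7,281,-27],"yaw":0.248},{"gripper":0,"linear":[-7,287,-27],"yaw":0.248},{"gripper":0,"linear":[-7,289,-27],"yaw":0.248},{"gripper":0,"linear":[-7,289,-27],"yaw":0.248},{"gripper":0,"linear":[-7,289,-27],"yaw":0.248},{"gripper":0,"linear":[-7,289,-27],"yaw":0.248}]'
python3 - <<'E'
from h import *
w=capture("wrist");cv2.imwrite("pics/w3.png",w["color"])
st=sense();print(st["tcp_pos"],proj(w,[.599,-.0015,.006]),proj(w,[.534,.0034,.012]),proj(w,st["tcp_pos"]))
E
```

```text
clock: 7.7
tcp_pos: [0.5458, 0.0013, 0.1707]
tcp_rot: [-0.0, 0.999, -0.037, -0.0]
force: [0.3, -0.5, -1.2]
grip_width: 0.0348
grasp_force: 20.0
[0.54576469 0.00111815 0.17064887] [272.8869181  149.93354355] [272.84549667 209.39327568] [275.16553045 254.75598423]
```

View pics/w3.png

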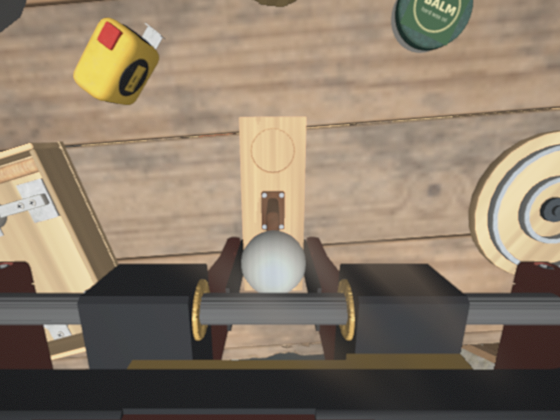

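The pocket circle spans (250–294, 128–172), centred on about (272,150), which is where the estimate put it. The board edges run straight up the picture, so the yaw is right. Next I compute the pocket point.

Run:
```python
from h import *
w=capture("wrist");c=w["color"];g=cv2.cvtColor(c,cv2.COLOR_BGR2GRAY)[120:182,243:303]
g=cv2.resize(g,None,fx=4,fy=4,interpolation=cv2.INTER_CUBIC)
h=cv2.HoughCircles(g,cv2.HOUGH_GRADIENT,1,300,param1=60,param2=10,minRadius=76,maxRadius=100)
print(h)
st=sense();uv=h[0,0,:2]/4+[243,120] if h is not None else (272,150)
p=ray(w,uv,.012);bx=c[105:200,225:320]
# far-end edges of board at row 125
hs=cv2.cvtColor(c,cv2.COLOR_BGR2HSV);v=cv2.GaussianBlur(c[...,0].astype(float),(0,0),1)
for r in(124,140,160,175):
    d=np.diff(v[r]);a=230+np.argmax(d[230:250]);b=295+np.argmin(d[295:316]);print(r,a,b,ray(w,((a+b)/2+.5,r),.012).round(4),np.linalg.norm(ray(w,(a,r),.012)-ray(w,(b,r),.012)).round(4))
print(uv,p,st["tcp_pos"],tool(st,[p[0],p[1],.0145],np.pi/2-.076))
```

```text
[[[117.5 125.5  79.9]]]
124 238 305 [ 0.6258 -0.0027  0.012 ] 0.0701
140 242 305 [ 0.6095 -0.0036  0.012 ] 0.0667
160 239 305 [ 5.887e-01 -5.000e-04  1.200e-02] 0.0711
175 240 304 [0.5726 0.0007 0.012 ] 0.0698
[272.375 151.375] [ 0.59782038 -0.00103123  0.012     ] [0.54577776 0.00097383 0.17065608] (array([ 52. ,  -1.9, 156.2]), np.float64(0.0007548655674947113))
```

```bash
python3 -m inch '[{"gripper":0,"linear":[8,0,0],"yaw":0},{"gripper":0,"linear":[22,-1,0],"yaw":0},{"gripper":0,"linear":[37,-2,4],"yaw":0},{"gripper":0,"linear":[48,-2,14],"yaw":0},{"gripper":0,"linear":[53,-2,32],"yaw":0},{"gripper":0,"linear":[53,-2,55],"yaw":0},{"gripper":0,"linear":[53,-2,78],"yaw":0},{"gripper":0,"linear":[53,-2,98],"yaw":0},{"gripper":0,"linear":[53,-2,114],"yaw":0},{"gripper":0,"linear":[53,-2,125],"yaw":0},{"gripper":0,"linear":[53,-2,132],"yaw":0},{"gripper":0,"linear":[53,-2,137],"yaw":0},{"gripper":0,"linear":[53,-2,140],"yaw":0},{"gripper":0,"linear":[53,-2,140],"yaw":0},{"gripper":0,"linear":[53,-2,140],"yaw":0},{"gripper":0,"linear":[53,-2,140],"yaw":0}]'
python3 - <<'E'
from h import *
w=capture("wrist");cv2.imwrite("pics/w4.png",w["color"])
st=sense();print(st["tcp_pos"],proj(w,[.5985,-.001,.012]),proj(w,st["tcp_pos"]+[0,0,.01]),tool(st,[.5985,-.001,.0155],np.pi/2-.07))
E
```

```text
clock: 9.4
tcp_pos: [0.5992, -0.0017, 0.0312]
tcp_rot: [0.0, 0.999, -0.038, 0.001]
force: [-0.2, 0.3, -2.5]
grip_width: 0.0351
grasp_force: 20.0
[ 0.59915719 -0.0016504   0.03115562] [273.76626944 244.42822628] [275.00163859 261.83707999] (array([-0.7, -0.6, 15.7]), np.float64(-0.006233213306275687))
```

View pics/w4.png

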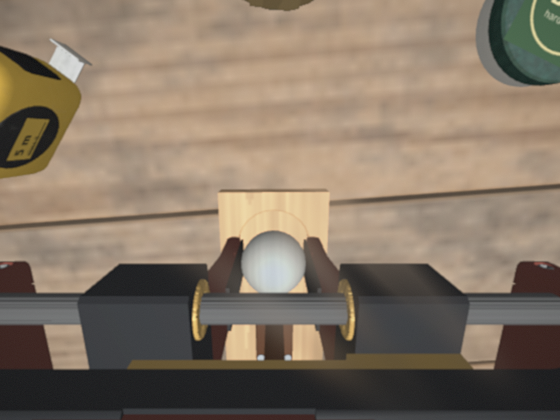

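The ball at (273,263) is centred on the pocket arc (column 273, top at row 210). Lowering and releasing.

```bash
python3 -m inch '[{"gripper":0,"linear":[-0.5,0,4],"yaw":0},{"gripper":0,"linear":[-0.5,0,8],"yaw":0},{"gripper":0,"linear":[-0.5,0,12],"yaw":0},{"gripper":0,"linear":[-0.5,0,15],"yaw":0},{"gripper":0,"linear":[-0.5,0,16.5],"yaw":0},{"gripper":0,"linear":[-0.5,0,16.5],"yaw":0},{"gripper":0,"linear":[-0.5,0,16.5],"yaw":0},{"gripper":41,"linear":[-0.5,0,16.5],"yaw":0},{"gripper":43,"linear":[-0.5,0,16.5],"yaw":0},{"gripper":46,"linear":[-0.5,0,16.5],"yaw":0},{"gripper":50,"linear":[-0.5,0,16.5],"yaw":0},{"gripper":58,"linear":[-0.5,0,16.5],"yaw":0},{"gripper":66,"linear":[-0.5,0,16.5],"yaw":0},{"gripper":70,"linear":[-0.5,0,16.5],"yaw":0},{"gripper":70,"linear":[-0.5,0,16.5],"yaw":0}]'
python3 -m inch '[{"gripper":70,"linear":[0,0,-8],"yaw":0},{"gripper":70,"linear":[0,0,-24],"yaw":0},{"gripper":70,"linear":[0,0,-44],"yaw":0},{"gripper":70,"linear":[0,0,-70],"yaw":0},{"gripper":70,"linear":[0,0,-96],"yaw":0},{"gripper":70,"linear":[0,0,-122],"yaw":0},{"gripper":70,"linear":[-16,0,-146],"yaw":0},{"gripper":75,"linear":[-40,0,-156],"yaw":0},{"gripper":80,"linear":[-66,0,-156],"yaw":0},{"gripper":80,"linear":[-92,0,-156],"yaw":0},{"gripper":80,"linear":[-112,0,-156],"yaw":0},{"gripper":80,"linear":[-120,0,-156],"yaw":0},{"gripper":80,"linear":[-120,0,-156],"yaw":0},{"gripper":80,"linear":[-120,0,-156],"yaw":0},{"gripper":80,"linear":[-120,0,-156],"yaw":0}]'
python3 - <<'E'
from h import *
w=capture("wrist");cv2.imwrite("pics/w5.png",w["color"])
st=sense();print(st["tcp_pos"],proj(w,[.5985,-.001,.024]),proj(w,[.534,.0034,.08]))
E
```

```text
clock: 10.95
tcp_pos: [0.5983, -0.0016, 0.0142]
tcp_rot: [0.0, 0.999, -0.038, 0.0]
force: [1.1, 0.8, 0.0]
grip_width: 0.0613
grasp_force: 0.0
clock: 12.45
tcp_pos: [0.4797, 0.0075, 0.1704]
tcp_rot: [-0.0, 0.999, -0.038, 0.0]
force: [-0.3, -0.2, -0.5]
grip_width: 0.0699
grasp_force: 0.0
[0.47951429 0.00756902 0.17015347] [273.58831683  81.84088197] [274.29799511 152.68160012]
```

View pics/w5.png

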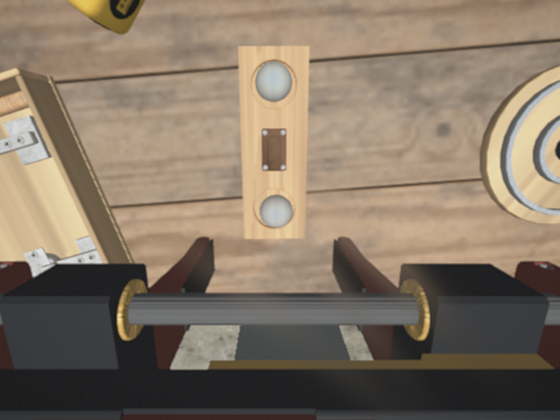

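Both balls sit in their pockets, at (273,80) and (275,211). The grip plate is at (274,149). Next I measure the grip, yaw and turntable.

Run:
```python
from h import *
w=capture("wrist");c=w["color"];st=sense()
uv=[];
for r in range(56,232,8):
    v=cv2.GaussianBlur(c[...,0],(0,0),1).astype(float)[r];d=np.diff(v)
    a=230+np.argmax(d[230:252]);b=296+np.argmin(d[296:318]);uv.append(ray(w,((a+b)/2+.5,r),.012))
uv=np.array(uv);k=np.polyfit(uv[:,0],uv[:,1],1);print("tray yaw",np.arctan(k[0]),"y at .534",np.polyval(k,.534))
hs=cv2.cvtColor(c,cv2.COLOR_BGR2HSV);m=((hs[120:180,255:295,2]<110)).astype(np.uint8)
n,l,s_,ce=cv2.connectedComponentsWithStats(m);i=1+np.argmax(s_[1:,4]);print(s_[i]);print("grip",ray(w,ce[i]+[255,120],.08))
for g in([.599,-.001,.024],[.469,.006,.024]):print(ball(w,g,pad=22))
t=capture("top");x0,y0=380,200;q=cv2.cvtColor(t["color"][y0:280,x0:455],cv2.COLOR_BGR2GRAY)
q=cv2.resize(q,None,fx=4,fy=4,interpolation=cv2.INTER_CUBIC)
h=cv2.HoughCircles(q,cv2.HOUGH_GRADIENT,1,300,param1=80,param2=15,minRadius=105,maxRadius=125);print(h)
if h is not None: print("turn",ray(t,h[0,0,:2]/4+[x0,y0]-.375*np.ones(2),.014),h[0,0,2]/4/504*1.45)
```

```text
tray yaw -0.10517099988430455 y at .534 0.005342340330034723
[11 28  6 22 54]
grip [0.5279303  0.00924816 0.08      ]
(array([273.3,  80.8]), array([  36,   40, 1147], dtype=int32), array([ 0.59919429, -0.00069587,  0.024     ]))
(array([275.7, 210.9]), array([ 33,  33, 841], dtype=int32), array([0.46901406, 0.00648054, 0.024     ]))
None
```

Run:
```python
from h import *
st=sense();print(tool(st,[.535,.0035,.048],np.pi/2-.076))
for n,z0 in(("top",.014),("scene",.014)):
    t=capture(n);u,v=map(int,proj(t,[.51,-.308,.014]));P=36 if n=="top" else 40;x0,y0=u-P,v-P
    q=cv2.resize(t["color"][y0:v+P,x0:u+P],None,fx=4,fy=4,interpolation=cv2.INTER_CUBIC)
    g=cv2.GaussianBlur(q[...,0],(0,0),2);_,m=cv2.threshold(g,0,255,cv2.THRESH_OTSU)
    cn=max(cv2.findContours(m,cv2.RETR_EXTERNAL,2)[0],key=cv2.contourArea);cn=cv2.convexHull(cn)
    e=cv2.fitEllipse(cn);uv=np.array(e[0])/4+[x0,y0]-.375
    pts=np.array([ray(t,p[0]/4+[x0,y0]-.375,.014) for p in cn]);c,r=cv2.minEnclosingCircle(pts[:,:2].astype(np.float32))
    print(n,e,ray(t,uv,.014),c,r)
```

```text
(array([ 5.610e+01, -1.000e-01,  1.219e+02]), np.float64(-0.00021471976071296694))
top ((148.75039672851562, 144.92491149902344), (219.25189208984375, 223.39828491210938), 136.12112426757812) [ 0.51287916 -0.30898364  0.014     ] (0.5134073495864868, -0.3088645339012146) 0.08390916138887405
scene ((163.5750274658203, 167.36227416992188), (210.49508666992188, 241.63380432128906), 131.8434600830078) [ 0.50783816 -0.30927556  0.014     ] (0.5106902122497559, -0.30754178762435913) 0.08447734266519547
```

Turntable at (0.511, -0.3085), measured radius 84 mm against a nominal 85. Next I go to the grip and close.

```bash
python3 -m inch '[{"gripper":80,"linear":[12,0,0],"yaw":0},{"gripper":80,"linear":[30,0,0],"yaw":0},{"gripper":80,"linear":[46,0,5],"yaw":0},{"gripper":80,"linear":[56,0,15],"yaw":0},{"gripper":80,"linear":[56,0,32],"yaw":0},{"gripper":80,"linear":[56,0,52],"yaw":0},{"gripper":80,"linear":[56,0,72],"yaw":0},{"gripper":80,"linear":[56,0,90],"yaw":0},{"gripper":80,"linear":[56,0,105],"yaw":0},{"gripper":80,"linear":[56,0,115],"yaw":0},{"gripper":80,"linear":[56,0,122],"yaw":0},{"gripper":80,"linear":[56,0,122],"yaw":0},{"gripper":80,"linear":[56,0,122],"yaw":0},{"gripper":40,"linear":[56,0,122],"yaw":0},{"gripper":30,"linear":[56,0,122],"yaw":0},{"gripper":25,"linear":[56,0,122],"yaw":0},{"gripper":25,"linear":[56,0,122],"yaw":0},{"gripper":25,"linear":[56,0,122],"yaw":0}]' 15
python3 - <<'E'
from h import *
w=capture("wrist");cv2.imwrite("pics/w6.png",w["color"])
E
```

```text
clock: 14.5
tcp_pos: [0.5346, 0.0032, 0.0483]
tcp_rot: [0.0, 0.999, -0.038, 0.0]
force: [0.7, -0.4, -0.2]
grip_width: 0.0339
grasp_force: 0.0
```

View pics/w6.png

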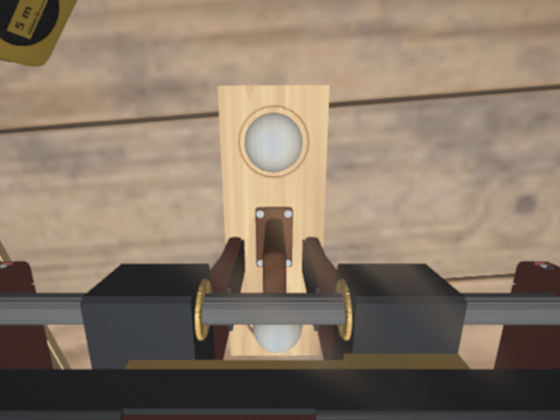

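The plate is centred between the fingers at column 274. Close gently, then firm up, then lift straight.

```bash
python3 -m inch '[{"gripper":20,"linear":[0,0,0],"yaw":0},{"gripper":17,"linear":[0,0,0],"yaw":0},{"gripper":14,"linear":[0,0,0],"yaw":0},{"gripper":11,"linear":[0,0,0],"yaw":0},{"gripper":8,"linear":[0,0,0],"yaw":0},{"gripper":0,"linear":[0,0,0],"yaw":0},{"gripper":0,"linear":[0,0,0],"yaw":0},{"gripper":0,"linear":[0,0,0],"yaw":0}]' 15
python3 -m inch '[{"gripper":0,"linear":[0,0,0],"yaw":0},{"gripper":0,"linear":[0,0,0],"yaw":0},{"gripper":0,"linear":[0,0,0],"yaw":0}]' 45
python3 -m inch '[{"gripper":0,"linear":[0,0,-1],"yaw":0},{"gripper":0,"linear":[0,0,-3],"yaw":0},{"gripper":0,"linear":[0,0,-6],"yaw":0},{"gripper":0,"linear":[0,0,-10],"yaw":0},{"gripper":0,"linear":[0,0,-16],"yaw":0},{"gripper":0,"linear":[0,0,-23],"yaw":0},{"gripper":0,"linear":[0,0,-31],"yaw":0},{"gripper":0,"linear":[0,0,-40],"yaw":0},{"gripper":0,"linear":[0,0,-50],"yaw":0},{"gripper":0,"linear":[0,0,-60],"yaw":0},{"gripper":0,"linear":[0,0,-70],"yaw":0},{"gripper":0,"linear":[0,0,-80],"yaw":0},{"gripper":0,"linear":[0,0,-89],"yaw":0},{"gripper":0,"linear":[0,0,-97],"yaw":0},{"gripper":0,"linear":[0,0,-104],"yaw":0},{"gripper":0,"linear":[0,0,-110],"yaw":0},{"gripper":0,"linear":[0,0,-115],"yaw":0},{"gripper":0,"linear":[0,0,-118],"yaw":0},{"gripper":0,"linear":[0,0,-120],"yaw":0},{"gripper":0,"linear":[0,0,-120],"yaw":0}]'
python3 - <<'E'
from h import *
w=capture("wrist");cv2.imwrite("pics/w7.png",w["color"])
st=sense();print(st["tcp_pos"],st["moment"],tool(st,[.511,-.3085,.168]))
E
```

```text
clock: 15.35
tcp_pos: [0.5345, 0.0028, 0.0482]
tcp_rot: [0.0, 0.999, -0.038, -0.0]
force: [-0.2, -2.6, 0.8]
grip_width: 0.0119
grasp_force: 15.0
clock: 15.65
tcp_pos: [0.5345, 0.003, 0.0481]
tcp_rot: [0.0, 0.999, -0.038, -0.0]
force: [-0.5, -4.3, 0.1]
grip_width: 0.0116
grasp_force: 45.0
clock: 17.65
tcp_pos: [0.5345, 0.0033, 0.1682]
tcp_rot: [0.0, 0.999, -0.038, 0.0]
force: [-0.3, 0.1, -6.7]
grip_width: 0.0116
grasp_force: 45.0
[0.53444492 0.00327237 0.16802647] [ 0.02908041  0.01800542 -0.00951316] (array([  0.4, 312.7,   0. ]), None)
```

View pics/w7.png

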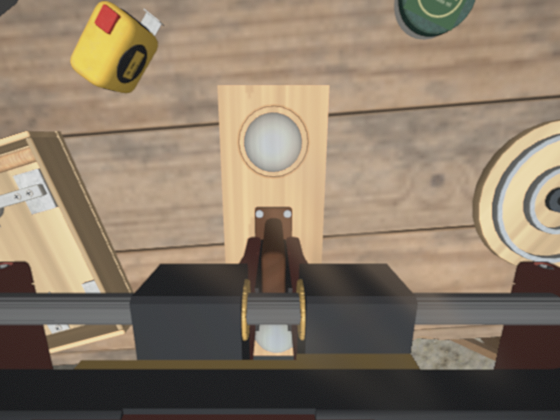

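The scale reads 6.7 N, which is the tray plus both balls, and the tray is level. Carrying it smoothly along tool y.

```bash
python3 -m inch '[{"gripper":0,"linear":[0,0.5,0],"yaw":0},{"gripper":0,"linear":[0,2,0],"yaw":0},{"gripper":0,"linear":[0,4.3,0],"yaw":0},{"gripper":0,"linear":[0,7.7,0],"yaw":0},{"gripper":0,"linear":[0,12,0],"yaw":0},{"gripper":0,"linear":[0,17,0],"yaw":0},{"gripper":0,"linear":[0,23,0],"yaw":0},{"gripper":0,"linear":[0,30,0],"yaw":0},{"gripper":0,"linear":[0,37.5,0],"yaw":0},{"gripper":0,"linear":[0,46,0],"yaw":0},{"gripper":0,"linear":[0,55,0],"yaw":0},{"gripper":0,"linear":[0,64.5,0],"yaw":0},{"gripper":0,"linear":[0,74.7,0],"yaw":0},{"gripper":0,"linear":[0,85.4,0],"yaw":0},{"gripper":0,"linear":[0,96.6,0],"yaw":0},{"gripper":0,"linear":[0,108,0],"yaw":0},{"gripper":0,"linear":[0,120,0],"yaw":0},{"gripper":0,"linear":[0,132,0],"yaw":0},{"gripper":0,"linear":[0,144,0],"yaw":0},{"gripper":0,"linear":[0,156.5,0],"yaw":0}]'
python3 -m inch '[{"gripper":0,"linear":[0,12.3,0],"yaw":0},{"gripper":0,"linear":[0,24.5,0],"yaw":0},{"gripper":0,"linear":[0,36.5,0],"yaw":0},{"gripper":0,"linear":[0,48.4,0],"yaw":0},{"gripper":0,"linear":[0,60,0],"yaw":0},{"gripper":0,"linear":[0,71,0],"yaw":0},{"gripper":0,"linear":[0,82,0],"yaw":0},{"gripper":0,"linear":[0,92,0],"yaw":0},{"gripper":0,"linear":[0,101.7,0],"yaw":0},{"gripper":0,"linear":[0,110.7,0],"yaw":0},{"gripper":0,"linear":[0,119,0],"yaw":0},{"gripper":0,"linear":[0,126.6,0],"yaw":0},{"gripper":0,"linear":[0,133.5,0],"yaw":0},{"gripper":0,"linear":[0,139.5,0],"yaw":0},{"gripper":0,"linear":[0,144.6,0],"yaw":0},{"gripper":0,"linear":[0,149,0],"yaw":0},{"gripper":0,"linear":[0,152.2,0],"yaw":0},{"gripper":0,"linear":[0,154.6,0],"yaw":0},{"gripper":0,"linear":[0,156,0],"yaw":0},{"gripper":0,"linear":[0,156.5,0],"yaw":0}]'
python3 -m inch '[{"gripper":0,"linear":[0,0,0],"yaw":0},{"gripper":0,"linear":[0,0,0],"yaw":0},{"gripper":0,"linear":[0,0,0],"yaw":0},{"gripper":0,"linear":[0,0,0],"yaw":0},{"gripper":0,"linear":[0,0,0],"yaw":0}]'
python3 - <<'E'
from h import *
w=capture("wrist");t=capture("scene");cv2.imwrite("pics/w8.png",np.vstack([w["color"][:,60:500],])); 
cv2.imwrite("pics/f.png",np.hstack([w["color"][60:420,80:480],cv2.resize(t["color"][220:370,300:460],(384,360))]))
st=sense();print(st["tcp_pos"],abs(st["qvel"]).max(),st["force"],tool(st,[.511,-.3085,.168]))
E
```

```text
clock: 19.7
tcp_pos: [0.5225, -0.1538, 0.1681]
tcp_rot: [-0.0, 0.999, -0.038, 0.0]
force: [0.5, 0.4, -6.6]
grip_width: 0.0122
grasp_force: 45.0
clock: 21.7
tcp_pos: [0.5107, -0.3089, 0.1681]
tcp_rot: [-0.0, 0.999, -0.038, 0.0]
force: [0.4, 0.1, -7.3]
grip_width: 0.0118
grasp_force: 45.0
clock: 22.2
tcp_pos: [0.5107, -0.3088, 0.1682]
tcp_rot: [0.0, 0.999, -0.038, 0.0]
force: [0.2, 0.0, -7.3]
grip_width: 0.012
grasp_force: 45.0
[ 0.51068653 -0.30880994  0.16816822] 0.0006582654901412442 [ 1.26985245 -0.1185755  -6.79726575] (array([ 0.3, -0.3,  0.2]), None)
```

View pics/f.png

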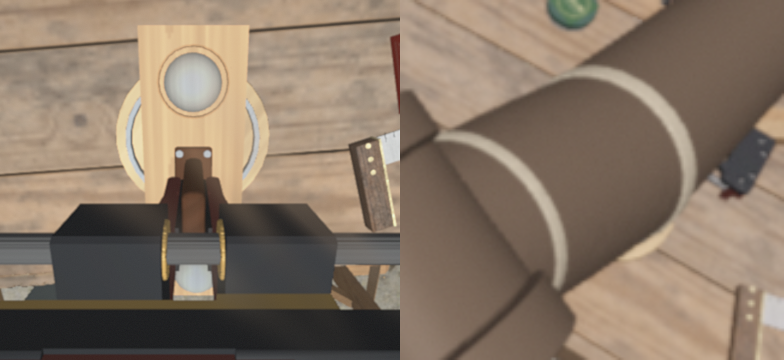

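The tray is held centred over the turntable: disc edges at columns 117 and 269, tray mid at 193. Both balls are in their pockets and the arm is still.

```bash
python3 -c "
from workcell import job_done;print(job_done())"
```

```text
the job is handed in; nothing more can be done
None
```

I put the loose ball in the empty pocket, and the arm is holding the tray level and still, centred over the turntable, both balls in their pockets and its underside about 10 cm above the turntable's top; the job was handed in at about 22 s.

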